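Set the glass-strip stop to the rider, backlash taken up

TASK

Set the stop of the glass-strip gauge to the brass rider. Its screw has play, so crank the handwheel clockwise by its upright handle until the pointer is well past the rider (5 mm or more), then come back counter-clockwise only, and finish with the pointer level with the rider and the play taken up counter-clockwise; if you come back too far, go past and come back again. Then let go of the wheel and push the stop's clamp lever round until it is firmly home, pressing with some 10 to 15 N and never with 30 N; hold the wheel's handle lightly too (fingers gripping with 20 N or so, little side load), and leave the carton, glass and pliers where they lie.

Things in the scene. Friction and masses are not known exactly. Their poses are not given: they have to be found in the camera images.
- gauge: The fixed glass-strip gauge, a grey bed 150 x 440 x 18 mm on the table. Origin under the bed, z up, y along the screw: the handwheel stands at its -y end (wheel axis at x 0, y -135 mm), the stop slides along y; +y is away from the wheel. An aluminium scale rail runs along its +x side.
- handwheel: Steel spoked handwheel, 112 mm across, axis vertical, rim top 86 mm above the table. Origin on its axis, x towards the handle. Clockwise from above winds the stop away from the wheel (gauge +y), 24 mm a turn; counter-clockwise brings it back. After a reversal it turns freely through the play, about 0.8 rad (under 1 N at the handle), then drives (about 6 N). It stays where left.
- crank (a point): Middle of the wheel's upright black handle, a free-spinning cylinder 18 mm across and 48 mm tall (from 87 to 135 mm above the table), 50 mm from the wheel axis; this point is 110 mm above the table. Pinch it from above and lead it round without turning the gripper. With 10 N of grip it slips out; all contact forces on wheel and handle (both fingers' squeeze and side load, summed) must stay below 60 N.
- wheel_centre (a point): Point on the wheel axis at the height of crank (110 mm above the table); the hub itself ends at 90 mm.
- dial_centre (a point): Centre of the top of the graduated aluminium dial, 140 mm across, under the wheel; it turns with the screw. In this frame the handle is at x 46, y -19 mm when the wheel drives clockwise and at x 46, y +19 mm when it drives counter-clockwise: the two ends of the play. At the start it is anywhere between.
- pointer (a point): Tip of the pointer on the stop's +x side, over the scale rail, 56 mm above the table; axes as the gauge. The stop is an aluminium block 112 mm by 50 mm (along y), top 60 mm above the table, sliding along the gauge's y. It starts 13 to 39 mm short of the rider, on the wheel's side, and can go at least 18 mm past it.
- rider: Brass rider clipped on the scale rail, 20 mm by 10 mm (along y), with a black line across its middle: the mark. Origin on that line; same axes as the gauge. The pointer is at the mark when it has y = 0 in the rider's frame. Nothing moves it and it does not hinder the pointer.
- lever_knob (a point): Middle of the upright black knob, 18 mm across and 40 mm tall (from 67 to 107 mm above the table), on the end of the clamp lever; 70 mm from the lever's pivot, 87 mm above the table.
- lever_pivot (a point): Point on the lever's vertical pivot axis, on the middle of the stop, at the height of lever_knob; it travels with the stop.
- lever (a joint): Clamp lever, rad: at 0 (open) it points to the gauge's +y, turned a little to -x; it swings counter-clockwise from above and is home at 1.2, pointing to the gauge's -x. Starts at 0.02 to 0.35, swings with about 2 N at the knob, stays where left, meets a firm stop at home: press it there for a moment with over 8 N, never over 30 N. Leave it open until the stop is set.
- carton: Lidded cardboard box 156 x 286 x 113 mm, full; origin under its centre. Leave alone.
- offcuts: Stack of four square glass offcuts, 100 x 100 mm, 16 mm high; origin under its centre. Leave alone.
- pliers: Glass pliers 175 mm long lying along their x, 13 mm high; origin near the middle. Leave alone.

How it is judged:
By the outcome, as a careful person would: the job done as asked, in the order asked, and still so for the second after the job is handed in, with the robot touching nothing.
It also fails if it takes over 70 s, if anything falls off the work surface, if the arm or the gripper's body presses on something with over 40 N, if the wrist force passes 120 N, or if a joint passes its speed limit or range.

ROBOT

A 6-joint arm with a two-finger parallel gripper is mounted at the origin on the work surface. World frame = base frame: x ahead of the robot, y to its left, z up, the work surface at z = 0. Lengths are in m, angles in rad, forces in N, time in s.
With the tool pointing down it reaches from about 0.4 to 0.825 m from the base axis. Payload 7 kg.
Tool frame: the origin (TCP) lies between the finger pads; the fingertips stand 11 mm ahead of it and the grasp point (between the pads) lies 8 mm behind it (arm.tips_ahead is the distance from the TCP to the fingertips, in m); z points along the fingers, x is the direction in which the jaws open and shut, and the axes are right-handed (so a half turn about z gives the same grasp; the last joint's range is limited). The gripper opens to 88 mm and grips with 3 to 60 N. Pads are 19 mm wide; open, the fingers measure 130 mm over their backs; the gripper's body (78 mm by 193 mm) begins 47 mm behind the grasp point.
Start: joints at [-1.053, 0.359, 0.012, 0, -1.224, -0.288], TCP at [0.154, -0.657, 0.238] pointing down, gripper open.
Joint ranges: [-3.07, 3.07], [-1.43, 2.12], [-1.02, 1.25], [-3.03, 1.67], [-3.05, -0], [-3.03, 3.03]. Speed limits (rad/s): [2.39, 2.39, 3.01, 3.14, 3.14, 3.14].

INTERFACE

Orientations are given as [roll, pitch, yaw] about the fixed x, y, z axes, in that order (R = Rz(yaw) Ry(pitch) Rx(roll)).
In Python, from station import arm, optics, finder gives the robot as it stands. The module is installed in compiled form; this text tells all that it offers.
- The arm moves only by the tool apply_moves, never from a script. Its argument "increments" is one flat list of numbers, 6 for each row, row after row: the shift along the world's x, y, z in m, then the turn, a rotation vector about the world's x, y, z in rad. In form: [tx, ty, tz, rx, ry, rz, tx, ty, tz, rx, ry, rz, ...]. A call has 1 to 20 rows; each row shifts and turns the pose as measured when the row begins; what a row does not reach is not made up. A row lasts 1/12 s, in which the tool goes at most 41.7 mm and 7.16 degrees, less where a joint would pass 70% of its speed; a pose out of reach is approached as far as the arm can. A call with a gripper value outside its range is refused whole. "hand" is the closure, from 0 (fully open) to 1 (shut), set as the call begins (left out, the last holds). The fingers move at their own pace and stop on an object; "force" is the grip in N (left out, the last holds). Time passes only in rows, so rows that do not move let the fingers close. It gives the time, the measured TCP pose, the force and the opening at its end, in the units of the state.
- arm.get_state(): the state, without advancing time (a new reading comes with each control period).
- optics.grab_frame(name): name is "side" or "top" or "wrist"; returns the picture (480x640x3 uint8, red, green, blue); there is no depth.
- optics.camera_model(name): a dict with "fx", "fy", "cx", "cy" (pixels), "world_to_cam" (4x4, takes a point from world to camera coordinates); the wrist camera has in their place "T_tool_cam" (4x4, takes a point from camera to tool coordinates, whose origin is the TCP and whose axes are the tool frame's). Camera axes: x right, y up, looking along -z (the intrinsics and any distortion apply to the point x, -y, -z); pixel columns grow to the right and rows downward; lengths in m; the calibration is good to about 2 mm. A picture is of the moment at which its call begins: read the wrist's pose just before it. camera_model takes no time and is no camera call.
- arm.job_done(): hands the job in, once; it reports no verdict.
Trained networks look in the newest picture that a camera, given by its name, has taken for a name from the list of things; names that differ only in an ending like _2 or _b are one class to them, and where a whole thing is asked for, a point or a joint stands for the part that bears it (a point fixed in the world has none). Each returns a list of dicts, best first, with "conf" (0 to 1); they miss things now and then, are a little off and sometimes report something else, mostly with a low value. They report only what shows in the picture. A call takes as long as a camera call.
- finder.find_in(camera, name): "box" ([left, top, right, bottom] in pixels, round what is visible of it).
- finder.landmark_of(camera, name): "point" ([column, row] in pixels: a listed point, or the origin of a listed thing).
The state is a dict: "t": time; "q": joint angles; "qd": joint speeds; "joint_efforts": joint torques, N m; "eef_pos": TCP position; "ee_rot": TCP orientation; "force": force on the tool from outside, world axes, zero at the start; "moment": the same for the moment, N m; "width": finger opening in m.
Only numpy, scipy, OpenCV 4.12 (cv2) and the standard library are available. Lean on these libraries where they do the work, as an engineer would, in place of code of your own. Each camera call takes 0.05 s, during which the arm holds its last target. There are 200 camera calls.

## Working session

There is one attempt and no reset: what is moved stays moved. The work goes in short steps, Python scripts to look and compute and a tool call to move; the robot and the scene stay as the last step left them, time stands still between calls to the robot, and variables do not carry over. Pictures are saved under pics/ and viewed, about 8 in all and at most 12, crops included, and the job is handed in when it is done.

Besides the shell and the picture viewer there is one more tool, called after "Emit:" as name(argument=value, ...) on one line, values as JSON. apply_moves: Moves the arm, as the interface text tells. Its arguments: {"type":"object","properties":{"increments":{"type":"array"},"hand":{"type":"number"},"force":{"type":"number"}},"required":["increments"]}

```bash
mkdir -p pics; cat > h.py <<'E'
import numpy as np, cv2
from station import arm, optics, finder
from scipy.spatial.transform import Rotation as R
def cam(name, st=None):
    m=optics.camera_model(name)
    if name=='wrist':
        T=np.eye(4); T[:3,:3]=R.from_euler('xyz',st['ee_rot']).as_matrix(); T[:3,3]=st['eef_pos']
        c2w=T@np.array(m['T_tool_cam'])
    else: c2w=np.linalg.inv(np.array(m['world_to_cam']))
    return m,c2w
def ray(m,c2w,p):
    D=m.get('dist',m.get('distortion'))
    u,v=p
    d=np.array([(u-m['cx'])/m['fx'],-(v-m['cy'])/m['fy'],-1])
    return c2w[:3,3],c2w[:3,:3]@d
def atz(m,c2w,p,z):
    o,d=ray(m,c2w,p); return o+d*(z-o[2])/d[2]
def proj(m,c2w,P):
    c=np.linalg.inv(c2w)@np.append(P,1); return np.array([m['cx']+m['fx']*c[0]/-c[2],m['cy']-m['fy']*c[1]/-c[2]])
Z=dict(crank=.11,wheel_centre=.11,pointer=.056,rider=.05,lever_knob=.087,lever_pivot=.087,gauge=0,carton=0,offcuts=0,pliers=0,dial_centre=.06)
E
python3 - <<'E'
from h import *
s=arm.get_state();print({k:np.round(v,3).tolist() for k,v in s.items()})
for c in ['top','side','wrist']:
    im=optics.grab_frame(c);cv2.imwrite(f'pics/{c}0.png',im[:,:,::-1])
    m,c2w=cam(c,s)
    print(c,{k:v for k,v in m.items() if k not in('world_to_cam',)},c2w[:3,3].round(3))
    for n in Z:
        for r in finder.landmark_of(c,n)[:2]:
            print(n,round(r['conf'],2),np.round(r['point'],1),atz(m,c2w,r['point'],Z[n]).round(4))
E
```

```text
{'t': 0.0, 'q': [-1.053, 0.359, 0.011, -0.0, -1.224, -0.288], 'qd': [0.0, -0.001, 0.0, -0.002, 0.0, 0.001], 'joint_efforts': [0.001, -58.273, 29.305, 6.997, 0.007, -0.0], 'eef_pos': [0.154, -0.657, 0.237], 'ee_rot': [-3.141, -0.002, 1.8], 'force': [-0.036, -0.453, 0.011], 'moment': [-0.015, 0.079, 0.001], 'width': 0.087}
top {'fx': 494.19355465592776, 'fy': 494.19355465592776, 'cx': 324.58487318178254, 'cy': 233.36646861131436} [0.397 0.078 1.387]
crank 0.59 [378.9 240.3] [ 0.5858 -0.045   0.11  ]
crank 0.31 [317.3 215.6] [0.6515 0.116  0.11  ]
wheel_centre 0.67 [390.5 256.2] [ 0.5442 -0.0744  0.11  ]
pointer 0.8 [331.3 217.9] [0.6558 0.0792 0.056 ]
pointer 0.27 [390.7 256. ] [ 0.5509 -0.0814  0.056 ]
rider 0.48 [318.8 218.8] [0.6545 0.1136 0.05  ]
lever_knob 0.54 [296.5 254.4] [0.5514 0.1713 0.087 ]
lever_knob 0.27 [330.3 219.7] [0.6449 0.0818 0.087 ]
lever_pivot 0.72 [323.4 243.1] [0.5816 0.1001 0.087 ]
gauge 0.95 [336.4 250.4] [0.5732 0.0648 0.    ]
gauge 0.19 [324.6 244.1] [ 0.5911  0.0982 -0.    ]
carton 0.61 [161.8 270.9] [0.5146 0.5573 0.    ]
carton 0.43 [389.1 262.2] [ 0.539
[... 820 characters left out ...]
ffcuts 0.79 [285.1 219.3] [0.7897 0.032  0.    ]
pliers 0.86 [470.7 200. ] [ 0.506  -0.4271  0.    ]
dial_centre 0.85 [381.5 234.4] [ 0.5396 -0.0816  0.06  ]
dial_centre 0.43 [286.2 219.4] [0.7386 0.0685 0.06  ]
wrist {'fx': 346.51212906525586, 'fy': 346.51212906525586, 'cx': 316.3822096470886, 'cy': 246.01152642920385, 'T_tool_cam': array([[ 9.99999717e-01, -7.00995022e-04,  2.72058094e-04,
        -7.92566261e-04],
       [-6.06071634e-04, -9.65561593e-01, -2.60173870e-01,
        -6.98551767e-02],
       [ 4.45069435e-04,  2.60173632e-01, -9.65561745e-01,
        -1.46427478e-01],
       [ 0.00000000e+00,  0.00000000e+00,  0.00000000e+00,
         1.00000000e+00]])} [ 0.086 -0.674  0.383]
```

```bash
ls pics
```

```text
side0.png
top0.png
wrist0.png
```

View pics/top0.png

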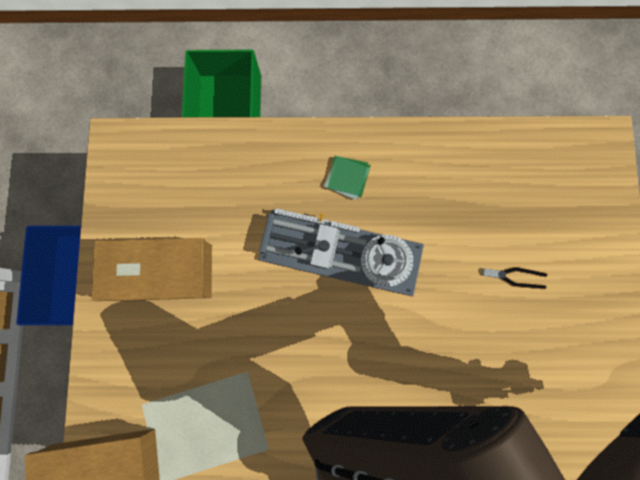

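View pics/side0.png

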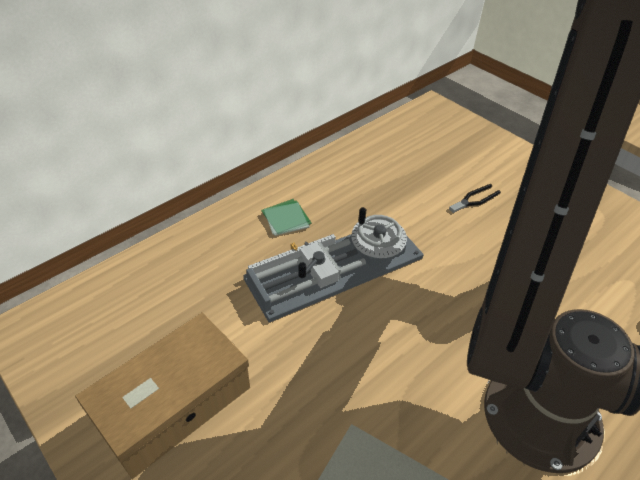

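The top and side pictures agree. The gauge lies with the wheel at about (0.54, -0.077), the stop to its left and the rail on the far side. I'll hover over the crank next.

Emit:
apply_moves(increments=[0.0217,0.0305,0,0,0,-0.0225,0.0217,0.0305,0,0,0,-0.0225,0.0217,0.0305,0,0,0,-0.0225,0.0217,0.0305,0,0,0,-0.0225,0.0217,0.0305,0,0,0,-0.0225,0.0217,0.0305,0,0,0,-0.0225,0.0217,0.0305,0,0,0,-0.0225,0.0217,0.0305,0,0,0,-0.0225,0.0217,0.0305,0,0,0,-0.0225,0.0217,0.0305,0,0,0,-0.0225,0.0217,0.0305,0,0,0,-0.0225,0.0217,0.0305,0,0,0,-0.0225,0.0217,0.0305,0,0,0,-0.0225,0.0217,0.0305,0,0,0,-0.0225,0.0217,0.0305,0,0,0,-0.0225,0.0217,0.0305,0,0,0,-0.0225,0.0217,0.0305,0,0,0,-0.0225,0.0217,0.0305,0,0,0,-0.0225,0.0217,0.0305,0,0,0,-0.0225,0.0217,0.0305,0,0,0,-0.0225], hand=0)

```text
t: 3.47
eef_pos: [0.5974, -0.0203, 0.2406]
ee_rot: [3.132, -0.001, 1.321]
force: [1.6, 0.1, -0.5]
width: 0.0875
```

```bash
cat > look.py <<'E'
from h import *
import sys
def look(tag,names=('crank','wheel_centre','dial_centre','pointer','rider','lever_knob','lever_pivot'),k=2):
    s=arm.get_state(); im=optics.grab_frame('wrist'); cv2.imwrite(f'pics/{tag}.png',im[:,:,::-1])
    m,c2w=cam('wrist',s); np.set_printoptions(suppress=True)
    print('t',round(s['t'],2),'pos',np.round(s['eef_pos'],4),'rot',np.round(s['ee_rot'],3),'F',np.round(s['force'],1),'w',round(s['width'],4),'cam',c2w[:3,3].round(3))
    for n in names:
        for r in finder.landmark_of('wrist',n)[:k]:
            print(n,round(r['conf'],2),np.round(r['point'],1),atz(m,c2w,r['point'],Z[n]).round(4))
if __name__=='__main__': look(sys.argv[1])
E
python3 look.py w1
```

```text
t 3.47 pos [ 0.5974 -0.0203  0.2406] rot [ 3.132 -0.001  1.321] F [ 1.6  0.1 -0.5] w 0.0875 cam [ 0.529 -0.004  0.386]
crank 0.66 [278.2 234.8] [ 0.5865 -0.0506  0.11  ]
crank 0.64 [249.3 180.6] [ 0.5387 -0.0605  0.11  ]
wheel_centre 0.65 [239.6 186.3] [ 0.5411 -0.0692  0.11  ]
dial_centre 0.8 [250.2 181.6] [ 0.5416 -0.0703  0.06  ]
pointer 0.72 [434.8 251. ] [0.6523 0.0865 0.056 ]
pointer 0.38 [248.7 181.1] [ 0.541  -0.0723  0.056 ]
rider 0.51 [453.4 247.6] [0.6556 0.1069 0.05  ]
lever_knob 0.86 [525.3 138.1] [0.5628 0.1658 0.087 ]
lever_pivot 0.8 [447.2 179.3] [0.5801 0.0983 0.087 ]
```

View pics/w1.png

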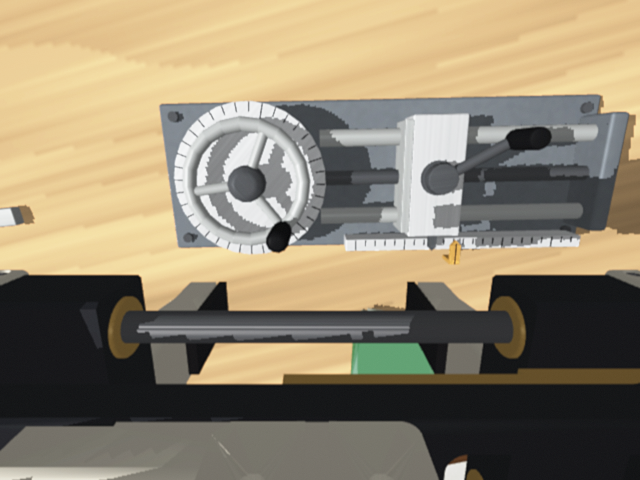

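The wrist picture shows the wheel hub at (247,183), the handle at (279,235), the pointer at about (433,243), the rider at (455,252), and the open lever knob at (530,138). The landmarks match it. I'll go lower over the handle.

Emit:
apply_moves(increments=[-0.003,-0.008,-0.02,0.009,0,0.02,-0.003,-0.008,-0.022,0,0,0,-0.003,-0.008,-0.022,0,0,0,-0.001,-0.003,-0.014,0,0,0,0,0,0,0,0,0])

```text
t: 4.28
eef_pos: [0.5846, -0.0556, 0.1639]
ee_rot: [3.127, -0.013, 1.336]
force: [-0.3, -0.4, 0.5]
width: 0.0875
```

```bash
python3 look.py w2
```

```text
t 4.28 pos [ 0.5846 -0.0556  0.1639] rot [ 3.127 -0.013  1.336] F [-0.3 -0.4  0.5] w 0.0875 cam [ 0.514 -0.041  0.309]
crank 0.73 [326.9 273.6] [ 0.5888 -0.05    0.11  ]
dial_centre 0.81 [277.9 197.2] [ 0.5422 -0.0733  0.06  ]
pointer 0.88 [504.7 284.6] [0.6513 0.0823 0.056 ]
rider 0.39 [527.  278.7] [0.6536 0.1033 0.05  ]
lever_pivot 0.93 [545.3 196.8] [0.5793 0.0981 0.087 ]
```

Emit:
apply_moves(increments=[0.001,0.002,-0.016,-0.0093,0.0172,0.009,0.001,0.002,-0.016,0,0,0,0.001,0.0015,-0.016,0,0,0,0,0,-0.008,0,0,0,0,0,0,0,0,0])

```text
t: 5.1
eef_pos: [0.5925, -0.0464, 0.1111]
ee_rot: [3.133, -0.003, 1.351]
force: [-0.2, -0.2, 0.6]
width: 0.0875
```

```bash
python3 look.py w3
```

```text
t 5.1 pos [ 0.5925 -0.0464  0.1111] rot [ 3.133 -0.003  1.351] F [-0.2 -0.2  0.6] w 0.0875 cam [ 0.523 -0.032  0.257]
crank 0.67 [307.2 301.4] [ 0.5882 -0.0505  0.11  ]
wheel_centre 0.82 [240.  211.6] [ 0.5412 -0.0692  0.11  ]
dial_centre 0.84 [255.2 197.4] [ 0.5414 -0.0712  0.06  ]
lever_pivot 0.76 [596.3 204. ] [0.5787 0.0975 0.087 ]
```

View pics/w3.png

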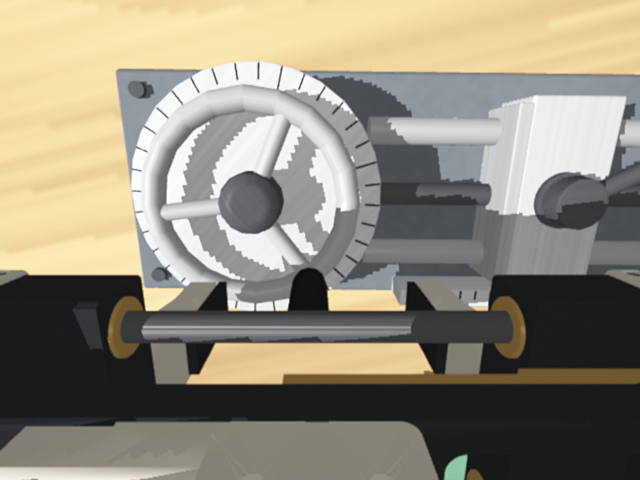

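The handle stands between the open fingers, its top at about (308,275), and the hub is at (250,202). I'll correct by about 5 mm and close.

Emit:
apply_moves(increments=[-0.0045,-0.0035,-0.003,0,0,0,0,0,0,0,0,0,0,0,0,0,0,0])

```text
t: 5.75
eef_pos: [0.5891, -0.0505, 0.1116]
ee_rot: [3.127, -0.005, 1.35]
force: [-0.5, -0.2, -0.4]
width: 0.0876
```

Emit:
apply_moves(increments=[0,0,0,0,0,0,0,0,0,0,0,0,0,0,0,0,0,0,0,0,0,0,0,0,0,0,0,0,0,0,0,0,0,0,0,0], hand=1, force=20)

```text
t: 6.25
eef_pos: [0.5891, -0.0507, 0.1119]
ee_rot: [3.127, -0.005, 1.35]
force: [-0.5, 0.1, 0.0]
width: 0.0532
```

```bash
cat > arc.py <<'E'
# python3 arc.py step_deg n [cx cy r]: planned rows from present pose round the wheel (plus = ccw)
from h import *
import sys
a=[float(v) for v in sys.argv[1:]]
c=np.array(a[2:4]) if len(a)>3 else np.array([.5412,-.0698]); r=.05
s=arm.get_state(); p=np.array(s['eef_pos']); v=p[:2]-c; th=np.arctan2(v[1],v[0])
print('t',round(s['t'],2),'z',p[2].round(4),'rad',np.linalg.norm(v).round(4),'th',np.degrees(th).round(1),'F',np.round(s['force'],1),'w',round(s['width'],4),'rot',np.round(s['ee_rot'],3))
q=p[:2]; out=[]
for i in range(1,int(a[1])+1):
    t=th+np.radians(a[0]*i); n=c+r*np.array([np.cos(t),np.sin(t)])
    d=n-q; q=n; out+= [round(d[0],4),round(d[1],4),0,0,0,0]
print(out)
E
python3 arc.py -10 18
```

```text
t 6.25 z 0.1119 rad 0.0516 th 21.8 F [-0.5  0.1  0. ] w 0.0532 rot [ 3.127 -0.005  1.35 ]
[np.float64(0.0011), np.float64(-0.0089), 0, 0, 0, 0, np.float64(0.001), np.float64(-0.0087), 0, 0, 0, 0, np.float64(-0.0005), np.float64(-0.0087), 0, 0, 0, 0, np.float64(-0.002), np.float64(-0.0085), 0, 0, 0, 0, np.float64(-0.0034), np.float64(-0.008), 0, 0, 0, 0, np.float64(-0.0048), np.float64(-0.0073), 0, 0, 0, 0, np.float64(-0.006), np.float64(-0.0064), 0, 0, 0, 0, np.float64(-0.007), np.float64(-0.0052), 0, 0, 0, 0, np.float64(-0.0078), np.float64(-0.0039), 0, 0, 0, 0, np.float64(-0.0083), np.float64(-0.0025), 0, 0, 0, 0, np.float64(-0.0087), np.float64(-0.001), 0, 0, 0, 0, np.float64(-0.0087), np.float64(0.0005), 0, 0, 0, 0, np.float64(-0.0085), np.float64(0.002), 0, 0, 0, 0, np.float64(-0.008), np.float64(0.0034), 0, 0, 0, 0, np.float64(-0.0073), np.float64(0.0048), 0, 0, 0, 0, np.float64(-0.0064), np.float64(0.006), 0, 0, 0, 0, np.float64(-0.0052), np.float64(0.007), 0, 0, 0, 0, np.float64(-0.0039), np.float64(0.0078), 0, 0, 0, 0]
```

Emit:
apply_moves(increments=[0,0,-0.003,0,0,0,0,0,0,0,0,0,0,0,0,0,0,0,0,0,0,0,0,0,0,0,0,0,0,0,0,0,0,0,0,0,0,0,0,0,0,0,0,0,0,0,0,0])

```text
t: 6.92
eef_pos: [0.5892, -0.0505, 0.1083]
ee_rot: [3.127, -0.005, 1.35]
force: [-0.8, -0.2, -0.9]
width: 0.0173
```

```bash
sed -i 's/round(d\[0\],4),round(d\[1\],4)/float(round(d[0],4)),float(round(d[1],4))/' arc.py; python3 arc.py -12 10
```

```text
t 6.92 z 0.1083 rad 0.0517 th 21.9 F [-0.8 -0.2 -0.9] w 0.0173 rot [ 3.127 -0.005  1.35 ]
[0.0013, -0.0107, 0, 0, 0, 0, 0.0007, -0.0104, 0, 0, 0, 0, -0.0015, -0.0103, 0, 0, 0, 0, -0.0036, -0.0098, 0, 0, 0, 0, -0.0056, -0.0089, 0, 0, 0, 0, -0.0073, -0.0075, 0, 0, 0, 0, -0.0087, -0.0058, 0, 0, 0, 0, -0.0097, -0.0039, 0, 0, 0, 0, -0.0103, -0.0018, 0, 0, 0, 0, -0.0104, 0.0004, 0, 0, 0, 0]
```

Emit:
apply_moves(increments=[0.001,-0.0105,0,0,0,0,0.0005,-0.0105,0,0,0,0,-0.0015,-0.0103,0,0,0,0,-0.0036,-0.0098,0,0,0,0,-0.0056,-0.0089,0,0,0,0,-0.0073,-0.0075,0,0,0,0])

```text
t: 7.42
eef_pos: [0.5807, -0.1025, 0.1084]
ee_rot: [3.114, -0.016, 1.355]
force: [7.4, 2.6, -7.1]
width: 0.0172
```

```bash
python3 arc.py -12 12
```

```text
t 7.42 z 0.1084 rad 0.0513 th -39.6 F [ 7.4  2.6 -7.1] w 0.0172 rot [ 3.114 -0.016  1.355]
[-0.0085, -0.0065, 0, 0, 0, 0, -0.0088, -0.0056, 0, 0, 0, 0, -0.0098, -0.0036, 0, 0, 0, 0, -0.0103, -0.0015, 0, 0, 0, 0, -0.0104, 0.0007, 0, 0, 0, 0, -0.0101, 0.0028, 0, 0, 0, 0, -0.0093, 0.0048, 0, 0, 0, 0, -0.008, 0.0067, 0, 0, 0, 0, -0.0065, 0.0082, 0, 0, 0, 0, -0.0046, 0.0094, 0, 0, 0, 0, -0.0026, 0.0101, 0, 0, 0, 0, -0.0004, 0.0104, 0, 0, 0, 0]
```

```bash
cat > arc.py <<'E'
# python3 arc.py step_deg n [gain]: rows from present pose round the wheel (plus = ccw); the arm does gain of each row
from h import *
import sys
a=[float(v) for v in sys.argv[1:]]; g=a[2] if len(a)>2 else .87
c=np.array([.5412,-.0698]); r=.0513
s=arm.get_state(); p=np.array(s['eef_pos']); v=p[:2]-c; th=np.arctan2(v[1],v[0])
Rc=R.from_euler('xyz',s['ee_rot']).as_matrix(); z=Rc[:,2]; w=np.cross(z,[0,0,-1])
print('t',round(s['t'],2),'z',p[2].round(4),'rad',np.linalg.norm(v).round(4),'th',np.degrees(th).round(1),'F',np.round(s['force'],1),'w',round(s['width'],4),'tiltfix',w.round(4), 'yaw',s['ee_rot'][2].round(3))
st=np.radians(a[0]); out=[]
for i in range(int(a[1])):
    t=th+g*st*i+st/2; d=2*r*np.sin(st/2)*np.array([-np.sin(t),np.cos(t)])
    out+= [float(round(d[0],4)),float(round(d[1],4)),0,0,0,0]
print(str(out).replace(' 0, 0, 0, 0,','|'))
E
python3 arc.py -12 20
```

```text
t 7.42 z 0.1084 rad 0.0513 th -39.6 F [ 7.4  2.6 -7.1] w 0.0172 tiltfix [-0.0101  0.03    0.    ] yaw 1.355
[-0.0077, -0.0075,| -0.0089, -0.006,| -0.0098, -0.0043,| -0.0104, -0.0024,| -0.0107, -0.0005,| -0.0106, 0.0015,| -0.0102, 0.0034,| -0.0094, 0.0052,| -0.0083, 0.0068,| -0.007, 0.0082,| -0.0054, 0.0093,| -0.0036, 0.0101,| -0.0017, 0.0106,| 0.0003, 0.0107,| 0.0022, 0.0105,| 0.0041, 0.0099,| 0.0058, 0.009,| 0.0073, 0.0078,| 0.0086, 0.0064,| 0.0096, 0.0047, 0, 0, 0, 0]
```

Emit:
apply_moves(increments=[-0.0077,-0.0075,0,-0.003,0.01,0,-0.0089,-0.006,0,-0.003,0.01,0,-0.0098,-0.0043,0,-0.003,0.01,0,-0.0104,-0.0024,0,0,0,0,-0.0107,-0.0005,0,0,0,0,-0.0106,0.0015,0,0,0,0,-0.0102,0.0034,0,0,0,0,-0.0094,0.0052,0,0,0,0,-0.0083,0.0068,0,0,0,0,-0.007,0.0082,0,0,0,0])

```text
t: 8.25
eef_pos: [0.5002, -0.0959, 0.1084]
ee_rot: [3.115, -0.013, 1.355]
force: [9.1, -2.5, -9.9]
width: 0.017
```

```bash
python3 arc.py -12 20
```

```text
t 8.25 z 0.1084 rad 0.0486 th -147.6 F [ 9.1 -2.5 -9.9] w 0.017 tiltfix [-0.0068  0.0287  0.    ] yaw 1.355
[-0.0048, 0.0096,| -0.003, 0.0103,| -0.001, 0.0107,| 0.0009, 0.0107,| 0.0028, 0.0103,| 0.0047, 0.0097,| 0.0063, 0.0087,| 0.0078, 0.0074,| 0.009, 0.0058,| 0.0099, 0.0041,| 0.0105, 0.0022,| 0.0107, 0.0003,| 0.0106, -0.0017,| 0.0101, -0.0035,| 0.0093, -0.0053,| 0.0082, -0.0069,| 0.0068, -0.0083,| 0.0052, -0.0094,| 0.0034, -0.0102,| 0.0015, -0.0106, 0, 0, 0, 0]
```

Emit:
apply_moves(increments=[-0.0048,0.0096,-0.001,0,0.005,0,-0.003,0.0103,-0.001,0,0.005,0,-0.001,0.0107,0,0,0,0,0.0009,0.0107,0,0,0,0,0.0028,0.0103,0,0,0,0,0.0047,0.0097,0,0,0,0,0.0063,0.0087,0,0,0,0,0.0078,0.0074,0,0,0,0,0.009,0.0058,0,0,0,0,0.0099,0.0041,0,0,0,0], force=17)

```text
t: 9.08
eef_pos: [0.5336, -0.0203, 0.1081]
ee_rot: [3.119, 0.011, 1.358]
force: [-6.3, -10.2, 6.1]
width: 0.0178
```

```bash
sed -i 's/.5412,-.0698/.5422,-.0695/;s/r=.0513/r=.0503/' arc.py; python3 arc.py -12 20 .9
```

```text
t 9.08 z 0.1081 rad 0.05 th 99.9 F [ -6.3 -10.2   6.1] w 0.0178 tiltfix [0.0151 0.0195 0.    ] yaw 1.358
[0.0105, 0.0007,| 0.0104, -0.0013,| 0.01, -0.0032,| 0.0092, -0.005,| 0.0081, -0.0067,| 0.0067, -0.0081,| 0.0051, -0.0092,| 0.0033, -0.01,| 0.0014, -0.0104,| -0.0006, -0.0105,| -0.0026, -0.0102,| -0.0044, -0.0095,| -0.0061, -0.0085,| -0.0076, -0.0072,| -0.0089, -0.0057,| -0.0098, -0.0039,| -0.0103, -0.002,| -0.0105, -0.0,| -0.0103, 0.0019,| -0.0098, 0.0038, 0, 0, 0, 0]
```

Emit:
apply_moves(increments=[0.0105,0.0005,0,0.005,0.006,0,0.0104,-0.0013,0,0.005,0.006,0,0.01,-0.0032,0,0.005,0.006,0,0.0092,-0.005,0,0,0,0,0.0081,-0.0067,0,0,0,0,0.0067,-0.0081,0,0,0,0,0.0051,-0.0092,0,0,0,0,0.0033,-0.01,0,0,0,0,0.0014,-0.0104,0,0,0,0,-0.0006,-0.0105,0,0,0,0])

```text
t: 9.92
eef_pos: [0.5922, -0.0795, 0.108]
ee_rot: [-3.125, -0.006, 1.359]
force: [-5.5, 7.6, 4.6]
width: 0.0177
```

```bash
python3 arc.py -12 10 .9
```

```text
t 9.92 z 0.108 rad 0.051 th -11.3 F [-5.5  7.6  4.6] w 0.0177 tiltfix [-0.0091 -0.0152 -0.    ] yaw 1.359
[-0.0031, -0.01,| -0.005, -0.0093,| -0.0066, -0.0082,| -0.008, -0.0068,| -0.0092, -0.0052,| -0.01, -0.0034,| -0.0104, -0.0014,| -0.0105, 0.0005,| -0.0102, 0.0025,| -0.0096, 0.0044, 0, 0, 0, 0]
```

Emit:
apply_moves(increments=[-0.0031,-0.01,0,-0.004,-0.007,0,-0.005,-0.0093,0,-0.004,-0.007,0,-0.0066,-0.0082,0,0,0,0,-0.008,-0.0068,0,0,0,0,-0.0092,-0.0052,0,0,0,0,-0.01,-0.0034,0,0,0,0,-0.0104,-0.0014,0,0,0,0,-0.0105,0.0005,0,0,0,0])

```text
t: 10.58
eef_pos: [0.5374, -0.1195, 0.1083]
ee_rot: [3.126, -0.014, 1.36]
force: [6.6, -0.9, -7.7]
width: 0.0178
```

```bash
python3 arc.py -12 1 .9; python3 look.py w4
```

```text
t 10.58 z 0.1083 rad 0.0502 th -95.5 F [ 6.6 -0.9 -7.7] w 0.0178 tiltfix [-0.0102  0.0177  0.    ] yaw 1.36
[-0.0103, 0.0021, 0, 0, 0, 0]
t 10.58 pos [ 0.5374 -0.1195  0.1083] rot [ 3.126 -0.014  1.36 ] F [ 6.6 -0.9 -7.7] w 0.0178 cam [ 0.467 -0.107  0.254]
crank 0.94 [317.8 308.3] [ 0.5362 -0.1193  0.11  ]
dial_centre 0.91 [399.6 264.6] [ 0.5431 -0.0703  0.06  ]
lever_knob 0.58 [405.1 262.4] [ 0.5319 -0.0725  0.087 ]
lever_pivot 0.49 [319.2 308.2] [ 0.5475 -0.1205  0.087 ]
```

View pics/w4.png

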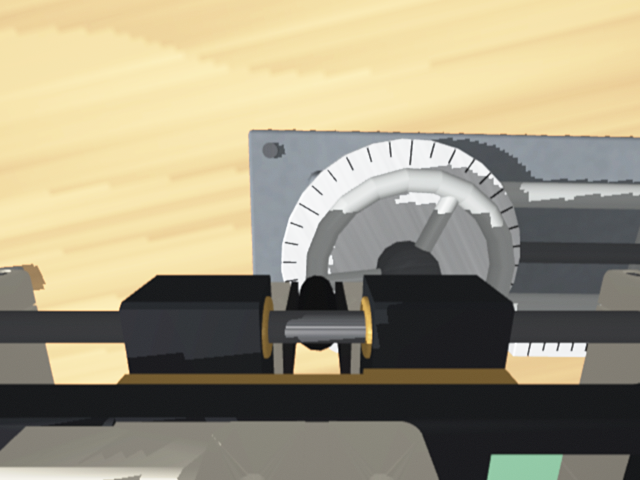

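The handle is still firmly held; the pointer is out of view here. I've wound about 477° clockwise. Next I'll release and hover over the rider to measure.

Emit:
apply_moves(increments=[0,0,0,0,0,0,0,0,0,0,0,0,0,0,0,0,0,0,0,0,0,0,0,0,0,0,0.015,0,0,0,0,0,0.02,-0.005,0.009,0,0,0,0.01,-0.005,0.009,0,0.0195,0.0265,0,0,0,0,0.0195,0.0265,0,0,0,0,0.0195,0.0265,0,0,0,0,0.0195,0.0265,0,0,0,0,0.0195,0.0265,0,0,0,0,0.0195,0.0265,0,0,0,0,0.0195,0.0265,0,0,0,0,0.0195,0.0265,0,0,0,0,0,0,0,0,0,0,0,0,0,0,0,0], hand=0.5)

```text
t: 12.4
eef_pos: [0.701, 0.1043, 0.1575]
ee_rot: [3.139, -0.002, 1.357]
force: [-0.3, -0.4, -0.2]
width: 0.0437
```

```bash
python3 look.py w5; python3 -c "
import cv2;im=cv2.imread('pics/w5.png');cv2.imwrite('pics/w5c.png',cv2.resize(im[120:320,180:446],(798,600),interpolation=cv2.INTER_CUBIC))"
```

```text
t 12.4 pos [0.701  0.1043 0.1575] rot [ 3.139 -0.002  1.357] F [-0.3 -0.4 -0.2] w 0.0437 cam [0.633 0.118 0.304]
pointer 0.81 [319.3 186.7] [0.6564 0.1155 0.056 ]
rider 0.85 [310.8 190.1] [0.6581 0.1089 0.05  ]
lever_knob 0.73 [431.9   0. ] [0.5681 0.1968 0.087 ]
lever_knob 0.3 [233.2  93.2] [0.5905 0.0784 0.087 ]
lever_pivot 0.71 [231.2  91.2] [0.5892 0.0775 0.087 ]
lever_pivot 0.55 [318.4  67.6] [0.5878 0.1294 0.087 ]
```

View pics/w5c.png

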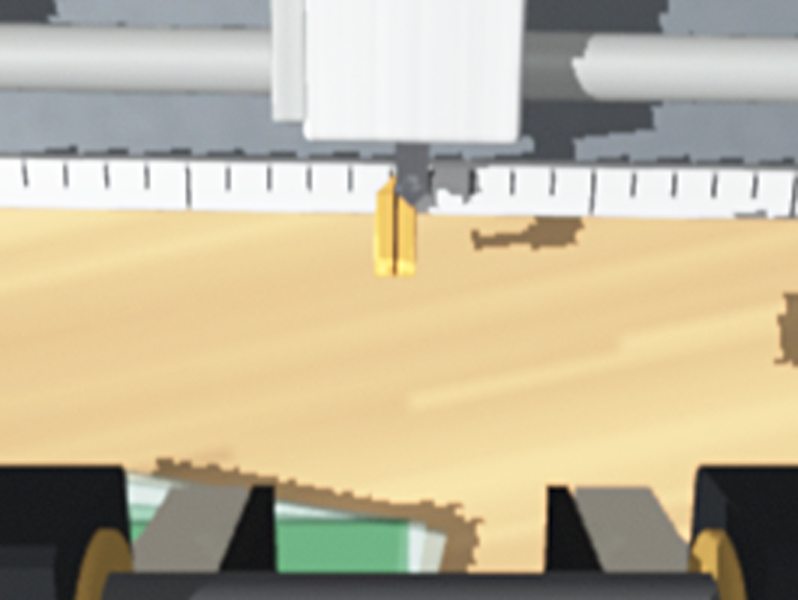

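In the crop, the pointer (dark, centre about x=413) stands only about 4–5 mm past the rider's black line (x≈396). I'll regrasp and wind another 90° or so.

Emit:
apply_moves(increments=[-0.0205,-0.028,0,0,0,0,-0.0205,-0.028,0,0,0,0,-0.0205,-0.028,0,0,0,0,-0.0205,-0.028,0,0,0,0,-0.0205,-0.028,0,0,0,0,-0.0205,-0.028,0,0,0,0,-0.0205,-0.028,0,0,0,0,-0.0165,-0.022,0,0,0,0,0,0,0,0,0,0,0,0,0,0,0,0])

```text
t: 13.63
eef_pos: [0.5293, -0.1272, 0.1608]
ee_rot: [3.133, -0.005, 1.351]
force: [0.3, -0.4, 1.1]
width: 0.0436
```

```bash
python3 arc.py -12 1 .9; python3 -c "
from look import *; look('w6',('crank','dial_centre'))"
```

```text
t 13.63 z 0.1608 rad 0.0592 th -102.6 F [ 0.3 -0.4  1.1] w 0.0436 tiltfix [-0.0029  0.0093  0.    ] yaw 1.351
[-0.01, 0.0034, 0, 0, 0, 0]
t 13.63 pos [ 0.5293 -0.1272  0.1608] rot [ 3.133 -0.005  1.351] F [ 0.3 -0.4  1.1] w 0.0436 cam [ 0.46  -0.113  0.307]
crank 0.8 [330.6 273.8] [ 0.5325 -0.1197  0.11  ]
dial_centre 0.91 [392.8 248.1] [ 0.5412 -0.0721  0.06  ]
```

Emit:
apply_moves(increments=[0.0065,0.0075,-0.004,-0.003,0.009,0,0,0,-0.02,0,0,0,0,0,-0.02,0,0,0,0,0,-0.006,0,0,0,0,0,0,0,0,0])

```text
t: 14.2
eef_pos: [0.5426, -0.1133, 0.109]
ee_rot: [3.139, 0.0, 1.358]
force: [-0.2, 0.7, 0.2]
width: 0.0437
```

Emit:
apply_moves(increments=[0,0,0,0,0,0,0,0,0,0,0,0,0,0,0,0,0,0,0,0,0,0,0,0,0,0,0,0,0,0,0,0,0,0,0,0,0,0,0,0,0,0], hand=1, force=18)

```text
t: 14.78
eef_pos: [0.5392, -0.1174, 0.1092]
ee_rot: [-3.134, 0.01, 1.36]
force: [1.1, -0.8, -7.3]
width: 0.0174
```

```bash
python3 arc.py -12 10 .9
```

```text
t 14.78 z 0.1092 rad 0.048 th -93.6 F [ 1.1 -0.8 -7.3] w 0.0174 tiltfix [ 0.0085 -0.0096  0.    ] yaw 1.36
[-0.0104, 0.0018,| -0.0099, 0.0037,| -0.009, 0.0054,| -0.0078, 0.007,| -0.0064, 0.0084,| -0.0047, 0.0094,| -0.0028, 0.0101,| -0.0009, 0.0105,| 0.0011, 0.0105,| 0.003, 0.0101, 0, 0, 0, 0]
```

Emit:
apply_moves(increments=[-0.0104,0.001,-0.001,0.004,-0.004,0,-0.0099,0.003,0,0.004,-0.004,0,-0.009,0.0054,0,0,0,0,-0.0078,0.007,0,0,0,0,-0.0064,0.0084,0,0,0,0,-0.0047,0.0094,0,0,0,0,-0.0028,0.0101,0,0,0,0,-0.0009,0.0105,0,0,0,0,0.0011,0.0105,0,0,0,0])

```text
t: 15.53
eef_pos: [0.484, -0.061, 0.1091]
ee_rot: [-3.14, 0.014, 1.357]
force: [5.4, -8.1, -10.3]
width: 0.0177
```

```bash
python3 arc.py 12 16 .9
```

```text
t 15.53 z 0.1091 rad 0.0588 th 171.7 F [  5.4  -8.1 -10.3] w 0.0177 tiltfix [ 0.0136 -0.0044  0.    ] yaw 1.357
[-0.0004, -0.0105,| 0.0016, -0.0104,| 0.0035, -0.0099,| 0.0053, -0.0091,| 0.0069, -0.0079,| 0.0083, -0.0065,| 0.0093, -0.0049,| 0.0101, -0.003,| 0.0105, -0.0011,| 0.0105, 0.0009,| 0.0101, 0.0028,| 0.0094, 0.0047,| 0.0084, 0.0064,| 0.007, 0.0078,| 0.0054, 0.009,| 0.0036, 0.0099, 0, 0, 0, 0]
```

```bash
python3 -c "
from look import *; look('w7',('crank','dial_centre'))"
```

```text
t 15.53 pos [ 0.484  -0.061   0.1091] rot [-3.14   0.014  1.357] F [  5.4  -8.1 -10.3] w 0.0177 cam [ 0.417 -0.045  0.256]
```

View pics/w7.png

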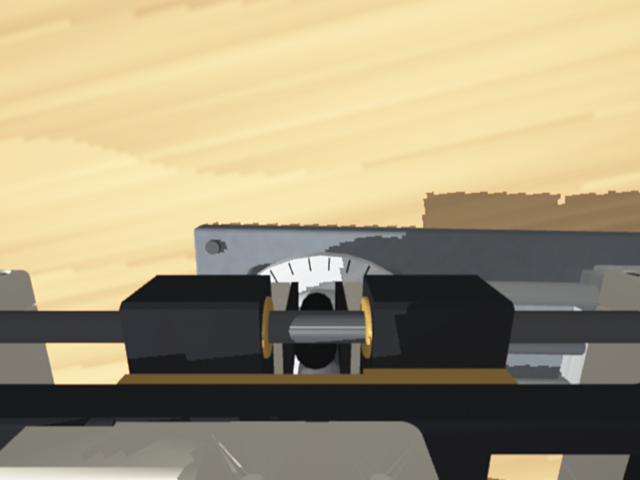

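The handle sits about 8 mm off-centre in the pads, at row 332. I'll open, recentre and close again.

Emit:
apply_moves(increments=[0,0,0,0,0,0,0,0,0,0,0,0,0,0,0,0,0,0,0.0075,-0.0017,0,0.0136,-0.0044,0,0,0,0,0,0,0,0,0,0,0,0,0], hand=0.6)

```text
t: 16.18
eef_pos: [0.4957, -0.0625, 0.1128]
ee_rot: [3.134, -0.004, 1.36]
force: [0.8, -0.3, -0.1]
width: 0.0354
```

Emit:
apply_moves(increments=[0,0,0,0,0,0,0,0,0,0,0,0,0,0,0,0,0,0,0,0,0,0,0,0,0,0,0,0,0,0,0,0,0,0,0,0], hand=1, force=20)

```text
t: 16.68
eef_pos: [0.4958, -0.0629, 0.1134]
ee_rot: [3.132, -0.003, 1.359]
force: [1.3, -1.2, -1.2]
width: 0.0173
```

```bash
python3 arc.py 10 12 .9
```

```text
t 16.68 z 0.1134 rad 0.0469 th 171.9 F [ 1.3 -1.2 -1.2] w 0.0173 tiltfix [-0.0009  0.0096  0.    ] yaw 1.359
[-0.0005, -0.0088,| 0.0009, -0.0087,| 0.0023, -0.0085,| 0.0035, -0.008,| 0.0048, -0.0074,| 0.0059, -0.0065,| 0.0068, -0.0055,| 0.0076, -0.0044,| 0.0082, -0.0032,| 0.0086, -0.0018,| 0.0088, -0.0005,| 0.0087, 0.0009, 0, 0, 0, 0]
```

Emit:
apply_moves(increments=[-0.002,-0.0088,-0.002,0,0.005,0,0,-0.0087,-0.002,0,0.005,0,0.0018,-0.0085,0,0,0,0,0.0035,-0.008,0,0,0,0,0.0048,-0.0074,0,0,0,0,0.0059,-0.0065,0,0,0,0,0.0068,-0.0055,0,0,0,0,0.0076,-0.0044,0,0,0,0])

```text
t: 17.35
eef_pos: [0.5294, -0.1182, 0.1132]
ee_rot: [3.134, -0.01, 1.363]
force: [-2.2, 15.9, 5.4]
width: 0.0176
```

```bash
python3 arc.py 10 12 .9
```

```text
t 17.35 z 0.1132 rad 0.0503 th -104.8 F [-2.2 15.9  5.4] w 0.0176 tiltfix [-0.0082  0.009   0.    ] yaw 1.363
[0.0086, -0.0015,| 0.0088, -0.0001,| 0.0087, 0.0013,| 0.0084, 0.0026,| 0.0079, 0.0039,| 0.0072, 0.0051,| 0.0063, 0.0061,| 0.0052, 0.007,| 0.0041, 0.0078,| 0.0028, 0.0083,| 0.0015, 0.0086,| 0.0001, 0.0088, 0, 0, 0, 0]
```

```bash
python3 arc.py 7 14 1
```

```text
t 17.35 z 0.1132 rad 0.0503 th -104.8 F [-2.2 15.9  5.4] w 0.0176 tiltfix [-0.0082  0.009   0.    ] yaw 1.363
[0.006, -0.0012,| 0.0061, -0.0005,| 0.0061, 0.0003,| 0.0061, 0.001,| 0.0059, 0.0018,| 0.0056, 0.0025,| 0.0053, 0.0031,| 0.0049, 0.0038,| 0.0044, 0.0043,| 0.0038, 0.0048,| 0.0032, 0.0052,| 0.0025, 0.0056,| 0.0018, 0.0059,| 0.0011, 0.006, 0, 0, 0, 0]
```

Emit:
apply_moves(increments=[0.006,0.0008,0,0,0,0,0.0061,0.0002,0,0,0,0,0.0061,0.0005,0,0,0,0,0.0061,0.001,0,0,0,0,0.0059,0.0018,0,0,0,0,0.0056,0.0025,0,0,0,0], force=18)

```text
t: 17.85
eef_pos: [0.5566, -0.1188, 0.1132]
ee_rot: [-3.125, 0.002, 1.361]
force: [-4.7, -5.8, 4.8]
width: 0.0171
```

```bash
python3 arc.py 7 14 1
```

```text
t 17.85 z 0.1132 rad 0.0513 th -73.7 F [-4.7 -5.8  4.8] w 0.0171 tiltfix [-0.0012 -0.0163 -0.    ] yaw 1.361
[0.0058, 0.0021,| 0.0055, 0.0028,| 0.0051, 0.0034,| 0.0047, 0.004,| 0.0041, 0.0045,| 0.0035, 0.005,| 0.0029, 0.0054,| 0.0022, 0.0057,| 0.0015, 0.006,| 0.0008, 0.0061,| 0.0, 0.0061,| -0.0007, 0.0061,| -0.0015, 0.006,| -0.0022, 0.0057, 0, 0, 0, 0]
```

Emit:
apply_moves(increments=[0.0058,0.0021,0,0,-0.008,0,0.0056,0.0026,0,0,-0.008,0,0.0053,0.0031,0,0,0,0,0.005,0.0036,0,0,0,0,0.0046,0.004,0,0,0,0,0.0042,0.0045,0,0,0,0,0.0037,0.005,0,0,0,0,0.003,0.0053,0,0,0,0])

```text
t: 18.52
eef_pos: [0.5844, -0.1011, 0.1132]
ee_rot: [-3.117, 0.018, 1.358]
force: [-0.3, -8.0, 0.1]
width: 0.0178
```

```bash
python3 arc.py 7 8 .8
```

```text
t 18.52 z 0.1132 rad 0.0527 th -36.8 F [-0.3 -8.   0.1] w 0.0178 tiltfix [ 0.0124 -0.0277  0.    ] yaw 1.358
[0.0034, 0.0051,| 0.0029, 0.0054,| 0.0023, 0.0057,| 0.0017, 0.0059,| 0.0012, 0.006,| 0.0006, 0.0061,| -0.0, 0.0061,| -0.0006, 0.0061, 0, 0, 0, 0]
```

Emit:
apply_moves(increments=[0,0,0,0,0,0,0,0,0,0,0,0,0,0,0,0,0,0,0,0,0,0,0,0,0,0,0.015,0,0,0,0,0,0.02,0.006,-0.012,0,0,0,0.003,0.006,-0.012,0,0.017,0.0292,0,0,0,0,0.017,0.0292,0,0,0,0,0.017,0.0292,0,0,0,0,0.017,0.0292,0,0,0,0,0.017,0.0292,0,0,0,0,0.017,0.0292,0,0,0,0,0.013,0.024,0,0,0,0,0,0,0,0,0,0,0,0,0,0,0,0], hand=0.5)

```text
t: 19.85
eef_pos: [0.7001, 0.1049, 0.1499]
ee_rot: [-3.134, -0.001, 1.353]
force: [-0.9, -0.2, -0.5]
width: 0.044
```

```bash
python3 look.py w8; python3 -c "
import cv2;im=cv2.imread('pics/w8.png');cv2.imwrite('pics/w8c.png',cv2.resize(im[140:240,250:383],(798,600),interpolation=cv2.INTER_CUBIC))"
```

```text
t 19.85 pos [0.7001 0.1049 0.1499] rot [-3.134 -0.001  1.353] F [-0.9 -0.2 -0.5] w 0.044 cam [0.633 0.119 0.297]
crank 0.18 [259.6 343. ] [0.7323 0.0621 0.11  ]
dial_centre 0.69 [313.2  68.3] [0.5814 0.1283 0.06  ]
pointer 0.57 [315.4 193.2] [0.6576 0.1129 0.056 ]
rider 0.93 [308.4 193.1] [0.6571 0.1079 0.05  ]
lever_knob 0.93 [431.4   1.1] [0.5691 0.1953 0.087 ]
lever_pivot 0.57 [312.7  67. ] [0.5866 0.1271 0.087 ]
```

View pics/w8c.png

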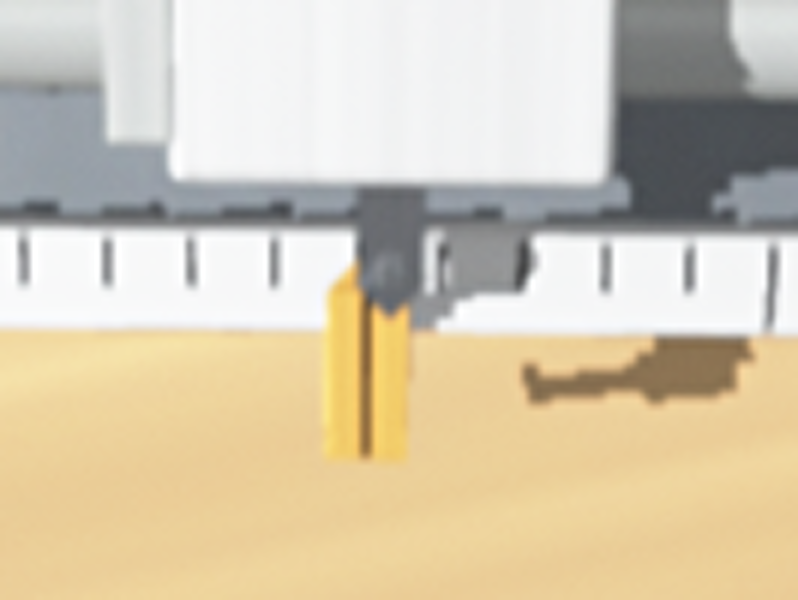

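The pointer tip is at crop (390,315) and the rider line at x≈369, so the pointer is about 2.6 mm past (8.2 px/mm). That fits the roughly 7 mm of winding back. I'll regrasp and come back about 33° first.

Emit:
apply_moves(increments=[-0.018,-0.0315,0,0,0,0,-0.018,-0.0315,0,0,0,0,-0.018,-0.0315,0,0,0,0,-0.018,-0.0315,0,0,0,0,-0.018,-0.0315,0,0,0,0,-0.018,-0.0315,0,0,0,0,0,0,0,0,0,0,0,0,0,0,0,0])

```text
t: 20.92
eef_pos: [0.5847, -0.0955, 0.1524]
ee_rot: [-3.138, -0.003, 1.349]
force: [0.3, -0.2, 0.9]
width: 0.0437
```

```bash
python3 arc.py 7 1; python3 -c "
from look import *; look('w9',('crank','dial_centre'))"
```

```text
t 20.92 z 0.1524 rad 0.0499 th -31.5 F [ 0.3 -0.2  0.9] w 0.0437 tiltfix [-0.0036 -0.0028 -0.    ] yaw 1.349
[0.0029, 0.0054, 0, 0, 0, 0]
t 20.92 pos [ 0.5847 -0.0955  0.1524] rot [-3.138 -0.003  1.349] F [ 0.3 -0.2  0.9] w 0.0437 cam [ 0.517 -0.081  0.299]
crank 0.79 [309.2 273.3] [ 0.5813 -0.0996  0.11  ]
crank 0.18 [344.6 191.4] [ 0.5398 -0.0704  0.11  ]
dial_centre 0.61 [338.4 183.3] [ 0.5395 -0.0705  0.06  ]
```

Crank measured at (0.581, -0.0996), where expected.

Emit:
apply_moves(increments=[-0.0025,-0.0035,-0.003,0,0,0,0,0,-0.018,0,0,0,0,0,-0.016,0,0,0,0,0,-0.004,0,0,0,0,0,0,0,0,0])

```text
t: 21.48
eef_pos: [0.5861, -0.094, 0.1096]
ee_rot: [-3.14, -0.003, 1.357]
force: [0.3, -0.6, 0.2]
width: 0.0438
```

Emit:
apply_moves(increments=[0,0,0,0,0,0,0,0,0,0,0,0,0,0,0,0,0,0,0,0,0,0,0,0,0,0,0,0,0,0,0,0,0,0,0,0,0,0,0,0,0,0], hand=1, force=18)

```text
t: 22.07
eef_pos: [0.5848, -0.0953, 0.1096]
ee_rot: [-3.136, 0.001, 1.358]
force: [0.2, -0.8, -5.6]
width: 0.0174
```

```bash
python3 arc.py 6 8 .8
```

```text
t 22.07 z 0.1096 rad 0.0498 th -31.2 F [ 0.2 -0.8 -5.6] w 0.0174 tiltfix [-0.0005 -0.0057 -0.    ] yaw 1.358
[0.0025, 0.0046,| 0.0021, 0.0048,| 0.0017, 0.005,| 0.0013, 0.0051,| 0.0008, 0.0052,| 0.0004, 0.0053,| -0.0001, 0.0053,| -0.0005, 0.0052, 0, 0, 0, 0]
```

Emit:
apply_moves(increments=[0.0025,0.0046,0,0,-0.005,0,0.0021,0.0048,0,0,0,0,0.0017,0.005,0,0,0,0,0.0013,0.0051,0,0,0,0,0.0008,0.0052,0,0,0,0,0.0004,0.0053,0,0,0,0,0,0,0,0,0,0])

```text
t: 22.65
eef_pos: [0.592, -0.0697, 0.1097]
ee_rot: [-3.138, 0.007, 1.356]
force: [-0.2, 2.1, -4.0]
width: 0.0173
```

```bash
python3 arc.py 6 3 .8
```

```text
t 22.65 z 0.1097 rad 0.0498 th -0.2 F [-0.2  2.1 -4. ] w 0.0173 tiltfix [ 0.0061 -0.0049  0.    ] yaw 1.356
[-0.0003, 0.0053,| -0.0007, 0.0052,| -0.0011, 0.0051, 0, 0, 0, 0]
```

Emit:
apply_moves(increments=[0,0,0,0,0,0,0,0,0,0,0,0,0,0,0,0,0,0,0,0,0,0,0,0,0,0,0.015,0,0,0,0,0,0.02,0.006,-0.005,0,0,0,0.006,0,0,0,0.017,0.0275,0,0,0,0,0.017,0.0275,0,0,0,0,0.017,0.0275,0,0,0,0,0.017,0.0275,0,0,0,0,0.017,0.0275,0,0,0,0,0.015,0.0255,0,0,0,0,0,0,0,0,0,0,0,0,0,0,0,0], hand=0.5)

```text
t: 23.9
eef_pos: [0.6979, 0.1012, 0.1564]
ee_rot: [3.133, -0.005, 1.354]
force: [0.7, -1.0, 0.6]
width: 0.044
```

```bash
python3 look.py w10; python3 -c "
import cv2;im=cv2.imread('pics/w10.png');cv2.imwrite('pics/w10c.png',cv2.resize(im[150:225,265:365],(800,600),interpolation=cv2.INTER_CUBIC))"
```

```text
t 23.9 pos [0.6979 0.1012 0.1564] rot [ 3.133 -0.005  1.354] F [ 0.7 -1.   0.6] w 0.044 cam [0.628 0.115 0.302]
crank 0.18 [316.1 193.6] [0.6516 0.1107 0.11  ]
pointer 0.79 [316.7 191.4] [0.6567 0.1102 0.056 ]
pointer 0.36 [237.1  94.7] [0.5837 0.0727 0.056 ]
rider 0.59 [314.2 188.7] [0.6551 0.1087 0.05  ]
lever_knob 0.61 [433.3   6.6] [0.5696 0.1938 0.087 ]
lever_pivot 0.95 [318.5  68.8] [0.5862 0.1266 0.087 ]
```

View pics/w10c.png

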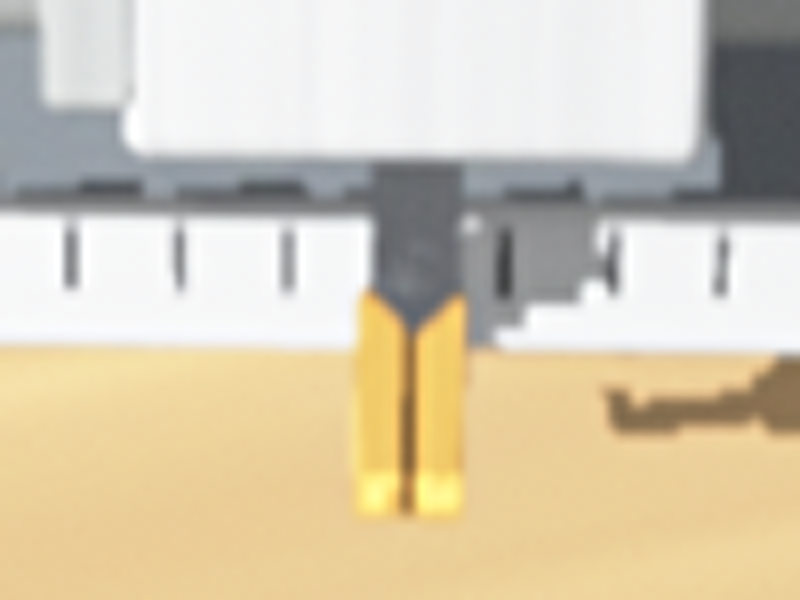

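The pointer tip is at (415,328) and the line at x≈408, so it is about 0.6 mm past. I'll get a sub-pixel value while I return to the handle.

Emit:
apply_moves(increments=[-0.017,-0.0275,0,0,0,0,-0.017,-0.0275,0,0,0,0,-0.017,-0.0275,0,0,0,0,-0.017,-0.0275,0,0,0,0,-0.017,-0.0275,0,0,0,0,-0.012,-0.02,0,0,0,0,0,0,0,0,0,0,0,0,0,0,0,0])

```text
t: 24.97
eef_pos: [0.5939, -0.0669, 0.1588]
ee_rot: [3.129, -0.007, 1.349]
force: [0.7, 0.2, -0.7]
width: 0.0442
```

```bash
cat > sub.py <<'E'
import cv2,sys,numpy as np
im=cv2.imread(sys.argv[1]).astype(float)
c0,c1=int(sys.argv[2]),int(sys.argv[3])
# pointer shank: dark grey on bright, rows a..b ; rider line: dark in brass rows d..e
def cen(r,lo,hi,bg):
    g=im[r,lo:hi].mean(1); w=np.clip(bg-g,0,None); return (w*np.arange(lo,hi)).sum()/w.sum()
for r in range(174,216,1): print(r,im[r,c0:c1].mean(1).astype(int).tolist())
E
python3 sub.py pics/w10.png 307 328; python3 arc.py 6 3 .8;python3 -c "
from look import *; look('w11',('crank','dial_centre'))"
```

```text
174 [133, 112, 106, 106, 104, 106, 107, 107, 107, 108, 108, 108, 108, 108, 107, 115, 133, 137, 135, 136, 128]
175 [123, 118, 119, 117, 110, 106, 107, 105, 107, 110, 106, 106, 108, 110, 107, 110, 120, 122, 123, 123, 120]
176 [143, 144, 146, 142, 122, 106, 106, 107, 108, 109, 107, 106, 109, 108, 107, 115, 139, 140, 129, 130, 131]
177 [208, 209, 213, 203, 158, 113, 105, 106, 107, 107, 106, 107, 108, 107, 108, 137, 183, 182, 148, 135, 135]
178 [244, 244, 247, 244, 187, 119, 104, 106, 106, 109, 107, 106, 108, 108, 114, 148, 192, 187, 155, 140, 124]
179 [247, 247, 249, 248, 187, 116, 104, 106, 106, 110, 108, 107, 107, 108, 114, 137, 158, 157, 147, 139, 106]
180 [246, 247, 249, 246, 179, 110, 103, 106, 108, 114, 116, 112, 110, 107, 111, 125, 144, 149, 148, 141, 103]
181 [246, 246, 249, 246, 177, 107, 104, 107, 108, 116, 115, 115, 112, 109, 109, 125, 145, 150, 150, 140, 92]
182 [246, 247, 249, 247, 176, 110, 105, 112, 110, 112, 108, 111, 111, 109, 111, 125, 146, 150, 150, 137, 85]
183 [246, 247, 249, 247, 177, 111, 108, 116, 116, 116, 110, 106, 107, 109, 109, 124, 145, 151, 151, 137, 81]
184
[... 3213 characters left out ...]
 207, 192, 174, 133, 142, 198, 209, 207, 206, 205, 195, 195, 198, 198, 198, 198]
214 [197, 196, 194, 195, 196, 196, 189, 184, 167, 170, 189, 194, 190, 192, 191, 192, 196, 198, 198, 199, 199]
215 [198, 197, 196, 194, 195, 194, 195, 195, 193, 194, 195, 193, 192, 192, 194, 195, 198, 198, 198, 198, 199]
t 24.97 z 0.1588 rad 0.0518 th 2.8 F [ 0.7  0.2 -0.7] w 0.0442 tiltfix [-0.0038  0.0139  0.    ] yaw 1.349
[-0.0005, 0.0052,| -0.001, 0.0052,| -0.0014, 0.0051, 0, 0, 0, 0]
t 24.97 pos [ 0.5939 -0.0669  0.1588] rot [ 3.129 -0.007  1.349] F [ 0.7  0.2 -0.7] w 0.0442 cam [ 0.524 -0.053  0.304]
crank 0.58 [310.6 268.2] [ 0.5905 -0.0701  0.11  ]
dial_centre 0.63 [292.8 178.2] [ 0.5405 -0.0718  0.06  ]
```

Sub-pixel: pointer 316.5 against line 315.65 px, so 0.64 mm past, or 9.6° more CCW.

Emit:
apply_moves(increments=[-0.002,-0.0025,-0.003,-0.003,0.01,0.005,0,0,-0.02,0,0,0,0,0,-0.02,0,0,0,0,0,-0.004,0,0,0,0,0,0,0,0,0])

```text
t: 25.53
eef_pos: [0.5957, -0.0648, 0.1101]
ee_rot: [3.138, -0.001, 1.362]
force: [-0.3, 0.5, 0.4]
width: 0.0436
```

```bash
python3 arc.py 4 3 .8
```

```text
t 25.53 z 0.1101 rad 0.0537 th 5.0 F [-0.3  0.5  0.4] w 0.0436 tiltfix [-0.0002  0.0041  0.    ] yaw 1.362
[-0.0004, 0.0035,| -0.0006, 0.0035,| -0.0008, 0.0034, 0, 0, 0, 0]
```

Emit:
apply_moves(increments=[-0.003,-0.0045,0,0,0,0,0,0,0,0,0,0])

```text
t: 25.7
eef_pos: [0.5929, -0.0688, 0.11]
ee_rot: [3.139, 0.0, 1.364]
force: [-0.1, -0.1, 0.7]
width: 0.044
```

Emit:
apply_moves(increments=[0,0,0,0,0,0,0,0,0,0,0,0,0,0,0,0,0,0,0,0,0,0,0,0,0,0,0,0,0,0,0,0,0,0,0,0,0,0,0,0,0,0], hand=1, force=18)

```text
t: 26.28
eef_pos: [0.5943, -0.0692, 0.113]
ee_rot: [3.135, -0.001, 1.364]
force: [0.2, -0.5, -0.1]
width: 0.0175
```

```bash
python3 arc.py 4 3 .8
```

```text
t 26.28 z 0.113 rad 0.0521 th 0.4 F [ 0.2 -0.5 -0.1] w 0.0175 tiltfix [0.0003 0.0066 0.    ] yaw 1.364
[-0.0001, 0.0035,| -0.0003, 0.0035,| -0.0005, 0.0035, 0, 0, 0, 0]
```

Emit:
apply_moves(increments=[-0.0001,0.003,0,0,0,0,-0.0003,0.003,0,0,0,0,0,0,0,0,0,0])

```text
t: 26.53
eef_pos: [0.594, -0.0647, 0.113]
ee_rot: [3.135, 0.001, 1.364]
force: [-0.3, 0.7, 0.2]
width: 0.0172
```

Emit:
apply_moves(increments=[-0.0003,0.0042,0,0,0,0,0,0,0,0,0,0])

```text
t: 26.7
eef_pos: [0.5935, -0.061, 0.1129]
ee_rot: [3.135, 0.002, 1.364]
force: [0.2, 0.7, -0.4]
width: 0.0173
```

Emit:
apply_moves(increments=[0,0,0,0,0,0,0,0,0,0,0,0,0,0,0,0,0,0,0,0,0,0,0,0,0,0,0.015,0,0,0,0,0,0.02,0,0,0,0,0,0.003,0,0.006,0,0.0175,0.0267,0,0,0,0,0.0175,0.0267,0,0,0,0,0.0175,0.0267,0,0,0,0,0.0175,0.0267,0,0,0,0,0.0175,0.0267,0,0,0,0,0.0155,0.0255,0,0,0,0,0,0,0,0,0,0,0,0,0,0,0,0], hand=0.5)

```text
t: 27.95
eef_pos: [0.7, 0.1062, 0.1531]
ee_rot: [3.141, 0.0, 1.361]
force: [-0.3, 0.0, -0.3]
width: 0.0438
```

```bash
python3 look.py w12; sed -i 's/range(174,216,1)/range(int(sys.argv[4]),int(sys.argv[5]))/' sub.py;  python3 sub.py pics/w12.png 300 330 178 204; python3 -c "
import cv2;im=cv2.imread('pics/w12.png');cv2.imwrite('pics/w12c.png',cv2.resize(im[150:225,265:365],(800,600),interpolation=cv2.INTER_CUBIC))"
```

```text
t 27.95 pos [0.7    0.1062 0.1531] rot [3.141 0.    1.361] F [-0.3  0.  -0.3] w 0.0438 cam [0.632 0.12  0.3  ]
pointer 0.82 [308.7 192.3] [0.6571 0.109  0.056 ]
rider 0.55 [309.3 192.2] [0.6577 0.1092 0.05  ]
lever_knob 0.79 [422.7   4.4] [0.5689 0.1913 0.087 ]
lever_pivot 0.8 [308.8  69. ] [0.587  0.1251 0.087 ]
178 [245, 246, 245, 212, 134, 103, 108, 106, 109, 106, 107, 109, 107, 108, 130, 196, 239, 235, 192, 151, 140, 127, 122, 140, 145, 142, 141, 142, 142, 142]
179 [247, 248, 249, 226, 136, 101, 107, 106, 109, 109, 107, 108, 109, 107, 126, 179, 218, 213, 169, 146, 138, 109, 96, 135, 147, 145, 145, 146, 145, 144]
180 [247, 248, 249, 228, 138, 102, 106, 109, 119, 123, 116, 110, 108, 106, 110, 136, 162, 161, 147, 147, 140, 103, 82, 136, 149, 147, 147, 146, 146, 147]
181 [247, 248, 248, 230, 138, 101, 108, 113, 121, 128, 120, 113, 110, 107, 110, 127, 144, 147, 146, 150, 141, 104, 80, 137, 150, 148, 148, 147, 147, 148]
182 [247, 248, 249, 230, 137, 101, 107, 112, 115, 117, 114, 114, 115, 109, 115, 136, 149, 148, 149, 149, 142, 104, 82, 138, 152, 149, 149, 147, 149, 149]
183 [247, 248,
[... 2528 characters left out ...]
84, 184, 179, 172, 195, 202, 201, 200, 201, 200, 200, 199, 200, 200, 199, 199, 198]
200 [202, 202, 203, 200, 188, 183, 183, 186, 174, 99, 112, 183, 190, 184, 184, 179, 171, 195, 201, 200, 199, 199, 199, 199, 199, 199, 199, 199, 198, 198]
201 [201, 202, 203, 200, 188, 183, 184, 187, 174, 98, 112, 183, 190, 185, 184, 179, 170, 194, 200, 198, 198, 198, 198, 198, 197, 198, 198, 198, 198, 198]
202 [202, 200, 202, 200, 188, 184, 183, 187, 175, 100, 112, 182, 189, 185, 184, 179, 173, 194, 199, 199, 198, 199, 197, 198, 198, 197, 198, 197, 197, 197]
203 [199, 200, 202, 199, 188, 183, 183, 186, 175, 98, 111, 182, 190, 183, 184, 181, 176, 194, 199, 198, 198, 198, 198, 198, 197, 198, 197, 197, 196, 197]
```

View pics/w12c.png

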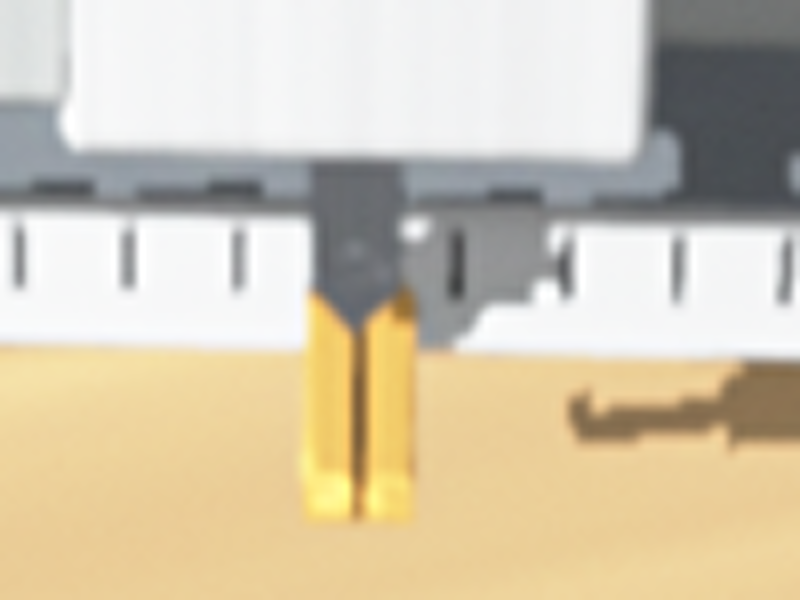

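The pointer tip now sits on the rider line, within about 0.2 mm: tip x≈357 and line x≈359 at 11 px/mm, and part of that is parallax. The stop is set, with the play taken up CCW. For the lever, I'll close the fingers, turn about -30° and hover behind the knob.

Emit:
apply_moves(increments=[-0.0143,0.017,0,0,0,-0.075,-0.0143,0.017,0,0,0,-0.075,-0.0143,0.017,0,0,0,-0.075,-0.0143,0.017,0,0,0,-0.075,-0.0143,0.017,0,0,0,-0.075,-0.0143,0.017,0,0,0,-0.075,-0.0143,0.017,0,0,0,-0.075,0,0,0,0,0,0,0,0,0,0,0,0,0,0,0,0,0,0], hand=1, force=20)

```text
t: 29.18
eef_pos: [0.595, 0.2215, 0.1573]
ee_rot: [3.138, -0.004, 0.801]
force: [0.1, -0.7, 0.2]
width: 0.0005
```

```bash
python3 look.py w13
```

```text
t 29.18 pos [0.595  0.2215 0.1573] rot [ 3.138 -0.004  0.801] F [ 0.1 -0.7  0.2] w 0.0005 cam [0.544 0.269 0.303]
lever_knob 0.56 [257.5 259.1] [0.5669 0.1949 0.087 ]
```

View pics/w13.png

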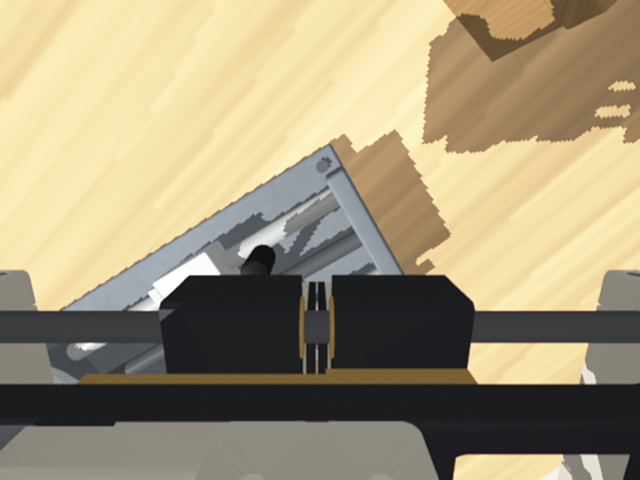

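The knob top shows at (262,255), which agrees with the landmark at (0.567, 0.195). The closed fingers stand about 38 mm from it. I'll back off slightly and descend.

Emit:
apply_moves(increments=[0.006,0.006,-0.015,0,0,0,0,0,-0.016,0,0,0,0,0,-0.016,0,0,0,0,0,-0.013,0,0,0,0,0,0,0,0,0])

```text
t: 30.0
eef_pos: [0.6031, 0.2268, 0.0957]
ee_rot: [3.138, -0.007, 0.799]
force: [-0.5, -0.4, -0.2]
width: 0.0004
```

```bash
cat > lev.py <<'E'
from h import *
s=arm.get_state();p=np.array(s['eef_pos']);y=s['ee_rot'][2];tx=np.array([np.cos(y),np.sin(y)])
piv=np.array([.586,.1255])
print('t',round(s['t'],2),p.round(4),'F',np.round(s['force'],1),'rot',np.round(s['ee_rot'],3))
for off in (.02,.025,.030):
    k=p[:2]-off*tx; v=k-piv; print(off,'knob',k.round(4),'r',np.linalg.norm(v).round(4),'ang',np.degrees(np.arctan2(v[1],v[0])).round(1))
E
python3 lev.py
```

```text
t 30.0 [0.6031 0.2268 0.0957] F [-0.5 -0.4 -0.2] rot [ 3.138 -0.007  0.799]
0.02 knob [0.5892 0.2125] r 0.087 ang 87.9
0.025 knob [0.5857 0.2089] r 0.0834 ang 90.2
0.03 knob [0.5822 0.2053] r 0.0799 ang 92.7
```

Emit:
apply_moves(increments=[-0.0035,-0.0035,-0.002,0,0,0,-0.0035,-0.0035,0,0,0,0,-0.003,-0.003,0,0,0,0,-0.003,-0.003,0,0,0,0,-0.0047,-0.0015,0,0,0,0,-0.0045,-0.0018,0,0,0,0,-0.0044,-0.0021,0,0,0,0,-0.0042,-0.0025,0,0,0,0])

```text
t: 30.67
eef_pos: [0.5729, 0.2063, 0.0976]
ee_rot: [3.136, -0.015, 0.799]
force: [1.8, 3.5, -1.6]
width: 0.0005
```

```bash
python3 lev.py;python3 -c "
from look import *; look('w14',('lever_knob','lever_pivot'))"
```

```text
t 30.67 [0.5729 0.2063 0.0976] F [ 1.8  3.5 -1.6] rot [ 3.136 -0.015  0.799]
0.02 knob [0.5589 0.192 ] r 0.0718 ang 112.2
0.025 knob [0.5554 0.1884] r 0.0699 ang 115.9
0.03 knob [0.552  0.1848] r 0.0684 ang 119.9
t 30.67 pos [0.5729 0.2063 0.0976] rot [ 3.136 -0.015  0.799] F [ 1.8  3.5 -1.6] w 0.0005 cam [0.521 0.253 0.244]
```

Emit:
apply_moves(increments=[-0.0044,-0.0021,-0.003,0,0,0,-0.0042,-0.0025,-0.003,0,0,0,-0.0041,-0.0027,0,0,0,0,-0.0039,-0.003,0,0,0,0,-0.0036,-0.0033,0,0,0,0,-0.0034,-0.0035,0,0,0,0,-0.0032,-0.0038,0,0,0,0])

```text
t: 31.4
eef_pos: [0.5451, 0.1846, 0.092]
ee_rot: [3.135, -0.017, 0.801]
force: [1.9, 1.5, 1.2]
width: 0.0007
```

```bash
python3 lev.py
```

```text
t 31.4 [0.5451 0.1846 0.092 ] F [1.9 1.5 1.2] rot [ 3.135 -0.017  0.801]
0.02 knob [0.5312 0.1703] r 0.0708 ang 140.8
0.025 knob [0.5277 0.1667] r 0.0714 ang 144.8
0.03 knob [0.5242 0.1631] r 0.0723 ang 148.7
```

Following well at about 2.5 N. The rest of the arc is slower.

Emit:
apply_moves(increments=[-0.0028,-0.004,0,0,0,0,-0.0025,-0.0042,0,0,0,0,-0.0022,-0.0042,0,0,0,0])

```text
t: 31.65
eef_pos: [0.5361, 0.1705, 0.0919]
ee_rot: [3.135, -0.016, 0.801]
force: [1.4, 2.0, 1.8]
width: 0.0002
```

```bash
python3 lev.py
```

```text
t 31.65 [0.5361 0.1705 0.0919] F [1.4 2.  1.8] rot [ 3.135 -0.016  0.801]
0.02 knob [0.5222 0.1562] r 0.0708 ang 154.3
0.025 knob [0.5187 0.1526] r 0.0726 ang 158.1
0.03 knob [0.5152 0.149 ] r 0.0746 ang 161.6
```

Emit:
apply_moves(increments=[-0.0016,-0.0042,0,0,0,0,-0.0013,-0.0035,0,0,0,0,-0.0008,-0.002,0,0,0,0])

```text
t: 31.9
eef_pos: [0.5342, 0.1631, 0.0926]
ee_rot: [3.136, -0.025, 0.8]
force: [2.4, 12.4, -2.9]
width: 0.0001
```

```bash
python3 lev.py
```

```text
t 31.9 [0.5342 0.1631 0.0926] F [ 2.4 12.4 -2.9] rot [ 3.136 -0.025  0.8  ]
0.02 knob [0.5202 0.1487] r 0.0698 ang 160.5
0.025 knob [0.5167 0.1451] r 0.072 ang 164.2
0.03 knob [0.5133 0.1416] r 0.0745 ang 167.5
```

Emit:
apply_moves(increments=[-0.0004,-0.0018,0,0,0,0,-0.0004,-0.0018,0,0,0,0,-0.0004,-0.0018,0,0,0,0])

```text
t: 32.15
eef_pos: [0.5355, 0.162, 0.0934]
ee_rot: [3.137, -0.036, 0.8]
force: [-0.6, 9.3, 0.3]
width: 0.0001
```

```bash
python3 lev.py
```

```text
t 32.15 [0.5355 0.162  0.0934] F [-0.6  9.3  0.3] rot [ 3.137 -0.036  0.8  ]
0.02 knob [0.5216 0.1477] r 0.0681 ang 161.0
0.025 knob [0.5181 0.1441] r 0.0704 ang 164.7
0.03 knob [0.5146 0.1405] r 0.0729 ang 168.1
```

Emit:
apply_moves(increments=[-0.001,-0.0023,0,0.004,0.01,0,-0.001,-0.0024,0,0,0,0,-0.001,-0.0024,0,0,0,0,-0.001,-0.0024,0,0,0,0])

```text
t: 32.48
eef_pos: [0.5366, 0.1609, 0.0945]
ee_rot: [-3.134, -0.051, 0.8]
force: [2.6, 11.7, -1.9]
width: 0.0005
```

```bash
python3 lev.py
```

```text
t 32.48 [0.5366 0.1609 0.0945] F [ 2.6 11.7 -1.9] rot [-3.134 -0.051  0.8  ]
0.02 knob [0.5227 0.1465] r 0.0667 ang 161.6
0.025 knob [0.5192 0.1429] r 0.069 ang 165.4
0.03 knob [0.5157 0.1394] r 0.0716 ang 168.8
```

It held 9–12 N against a firm stop for about 0.6 s. I'll back away, rise and check.

Emit:
apply_moves(increments=[0.004,0.008,0,0,0,0,0.008,0.012,0,0,0,0,0.008,0.012,0.005,0.004,0.02,0,0.005,0.006,0.025,0,0.02,0,0.015,-0.005,0.025,0,0,0.08,0.022,-0.02,0.01,0,0,0.1,0.022,-0.024,0,0,0,0.1,0.022,-0.024,0,0,0,0.1,0.022,-0.022,0,0,0,0.1,0.015,-0.012,0,0,0,0.06,0,0,0,0,0,0,0,0,0,0,0,0])

```text
t: 33.48
eef_pos: [0.6837, 0.0861, 0.1563]
ee_rot: [-3.094, -0.001, 1.366]
force: [-0.6, 0.4, -0.0]
width: 0.0006
```

```bash
python3 look.py w15; python3 -c "
from h import *
im=optics.grab_frame('top');cv2.imwrite('pics/top2.png',im[:,:,::-1])
m,c=cam('top')
for n in('lever_knob','lever_pivot','crank'): print(n,[(round(r['conf'],2),atz(m,c,r['point'],Z[n]).round(3)) for r in finder.landmark_of('top',n)[:1]])"
```

```text
t 33.48 pos [0.6837 0.0861 0.1563] rot [-3.094 -0.001  1.366] F [-0.6  0.4 -0. ] w 0.0006 cam [0.622 0.098 0.306]
crank 0.65 [ 24.9 170.8] [ 0.5901 -0.0597  0.11  ]
wheel_centre 0.41 [351.7  99. ] [0.5902 0.1238 0.11  ]
dial_centre 0.84 [39.8 99.8] [ 0.5404 -0.0728  0.06  ]
pointer 0.87 [338.9 216. ] [0.6576 0.1074 0.056 ]
rider 0.63 [339.9 216.4] [0.6588 0.1083 0.05  ]
rider 0.5 [ 26.5 172. ] [ 0.5813 -0.1072  0.05  ]
lever_pivot 0.63 [349.2  99.9] [0.5866 0.1253 0.087 ]
lever_knob [(0.55, array([ 0.488, -0.397,  0.087]))]
lever_pivot [(0.85, array([0.583, 0.129, 0.087]))]
crank [(0.89, array([ 0.586, -0.057,  0.11 ]))]
```

View pics/w15.png

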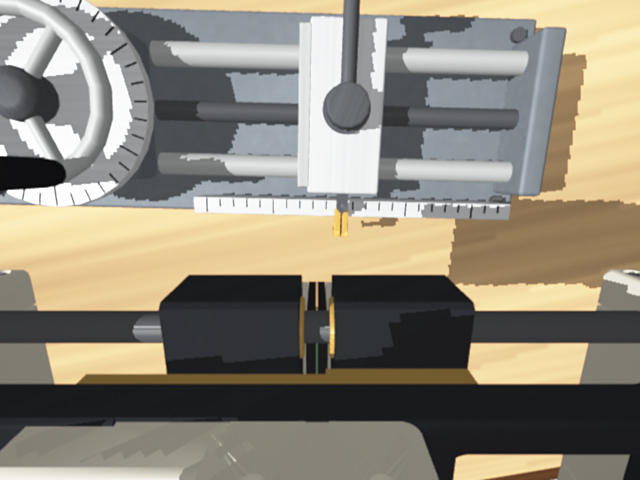

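The lever arm points straight to the gauge's -x (arm at column 352, pivot at 348, parallel to the stop's edges), so it is home. The pointer at (342,205) is on the rider. A last pixel check on pointer against line follows.

```bash
python3 sub.py pics/w15.png 330 352 200 228 | sed -n '1~2p'
```

```text
200 [211, 210, 209, 210, 209, 198, 154, 113, 107, 109, 108, 109, 109, 107, 109, 109, 110, 139, 188, 180, 146, 137]
202 [246, 246, 246, 246, 248, 246, 194, 122, 105, 107, 107, 109, 109, 108, 109, 108, 111, 148, 200, 173, 150, 132]
204 [246, 245, 245, 245, 248, 245, 175, 109, 106, 108, 114, 128, 129, 115, 109, 107, 110, 122, 146, 152, 151, 135]
206 [246, 246, 245, 246, 249, 246, 174, 108, 106, 111, 120, 135, 140, 128, 121, 112, 112, 126, 147, 153, 153, 132]
208 [245, 245, 246, 245, 242, 226, 167, 117, 105, 107, 108, 111, 117, 116, 121, 121, 121, 126, 146, 151, 151, 131]
210 [245, 246, 246, 244, 223, 199, 187, 167, 133, 109, 105, 108, 108, 107, 108, 109, 111, 119, 140, 151, 152, 144]
212 [247, 247, 247, 245, 221, 193, 187, 186, 184, 165, 128, 106, 114, 140, 164, 163, 162, 155, 142, 148, 152, 151]
214 [246, 246, 247, 244, 218, 192, 185, 184, 187, 184, 148, 110, 155, 187, 190, 188, 189, 186, 163, 152, 154, 177]
216 [205, 205, 205, 201, 188, 188, 187, 185, 187, 184, 144, 114, 180, 191, 187, 185, 185, 183, 188, 188, 187, 199]
218 [205, 205, 206, 201, 190, 187, 186, 185, 188, 181, 130, 111, 180, 191, 187, 185, 181, 178, 198, 205, 202, 202]
220 [205, 204, 204, 199, 189, 185, 185, 185, 187, 179, 116, 106, 182, 192, 186, 186, 182, 180, 197, 202, 201, 201]
222 [203, 203, 203, 202, 193, 187, 185, 184, 188, 179, 121, 116, 183, 191, 186, 185, 180, 172, 194, 201, 198, 199]
224 [199, 200, 200, 201, 195, 187, 185, 184, 189, 177, 110, 115, 183, 190, 186, 186, 177, 164, 192, 200, 199, 199]
226 [199, 198, 191, 183, 197, 190, 185, 184, 188, 175, 98, 113, 184, 190, 185, 185, 179, 169, 192, 199, 198, 199]
```

```bash
python3 -c "
from station import arm
print(arm.job_done(), arm.get_state()['t'])"
```

```text
the job is handed in; nothing more can be done
the job is handed in; nothing more can be done
```

The stop is set to the rider, the clamp lever is home, and I handed the job in at about 34 s with the robot clear of everything.

- **Winding:** I cranked clockwise about 570° in all. The pointer ended roughly 10 mm past the rider. I measured 4–6 mm past, then wound another 92°, about 6 mm, without looking again at that end point. After that I wound counter-clockwise only.
- **Pointer:** From three overhead looks on the way back it stood +2.6 mm, then +0.64 mm, then about −0.2 mm from the mark. The last two looks were −0.3 mm and, after clamping, +0.45 mm. Allowing for parallax, they agree at about −0.1 mm. The last moves were all counter-clockwise driving, so the play is taken up that way.
- **Lever:** I pushed the knob with closed fingers and held it against a firm stop at about 9–12 N for some 0.6 s. The last picture shows the lever pointing straight to the gauge's −x.
- **What went less well:**
  - The handle slid about 8 mm along the pads once, so I recentred it.
  - Gripping at 17–20 N, the side load once reached about 16 N. If the fingers then squeezed 20 N each, the total on the handle was close to the 60 N limit.
  - In the final check the networks did not find the lever knob reliably, so "home" rests on the force and the picture.

The carton, glass and pliers were never approached. I did not look at them again before handing in.

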